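# Screw the cap back on the suction unit's debris pot

### The job

The debris pot of the wear tester's suction line has been emptied and is open. Set its loose screw cap on the neck, turn it backwards (anticlockwise seen from above) under light pressure until you feel it click down into its thread start, then screw it clockwise, without forcing it, until it is fully home on its stops and pressing the rubber seal down; let go and leave everything else on the bench where it is.

Things in the scene. Friction and masses are not known exactly. Their poses are not given: they have to be found in the camera images.
- cap: Loose screw cap, 52 mm tall, 0.14 kg, standing mouth down. Hollow aluminium skirt 55 mm across, 26 mm tall with its roof (bore 45 mm, inner roof 20 mm above the rim); on it a round black knurled hand knob 42 mm across, 26 to 52 mm above the rim, gripped from above at any yaw. Origin: centre of the skirt's lower rim, z up the cap's axis.
- cap_grip (a point): The cap's axis 41 mm above its lower rim, in the hand knob.
- cap_lugs (a point): The cap's axis at the undersides of its three inner lugs, 2 mm above the rim. Lugs 120 degrees apart, hidden in the skirt: each 3 mm thick, 7 mm (20 degrees) long, slanted like the thread, reaching in to a 36 mm circle.
- pot: Aluminium debris pot, bolted to the worktop: square flange 110 x 110 x 8 mm, round body 74 mm across up to 55 mm, short hose spigot at +y; on top a steel neck 34 mm across with a three-start thread, and a rubber seal disc. Origin: centre of the flange's underside, z up, the neck on the z axis. The neck ring sits at any angle in the pot, so the pot's yaw does not tell the thread starts.
- thread_nose (a point): Neck axis, 82 mm up: top of the three blunt ridge noses. Each ridge (3 mm thick, 43 mm across) runs 77 degrees clockwise from above, falling 4 mm (lead 18 mm a turn), to an upright stop rib (top 80.5 mm, reaching below the ridge). Between rib and next nose is the thread start, a 36 degree gap where a lug drops in. Where the gaps lie round the axis is not measured and always differs.
- thread_start (a point): Neck axis, 73 mm up: where the cap's rim stands with its lugs in the starts (roof on the seal). Set on anyhow, the lugs mostly ride on the ridges, rim at 76.6 to 80 mm (78.5 on the ribs): clockwise they jam on the ribs; anticlockwise the cap climbs, then clicks down here, after at most about 110 degrees. A fall from a rib to 76.6 mm is not the start. Backing on is blocked by the ribs.
- thread_home (a point): Neck axis, 70.7 mm up: the cap's rim when fully home. From the start, clockwise, the lugs run under the ridges (1 mm play), drawing the cap down against the seal until they meet the stop ribs after 77 to 93 degrees; the turning moment stays below 0.25 N m on the way and rises steeply at the stop. Thread friction then holds the cap.
- neck_top (a point): Centre of the top of the free rubber seal disc (26 mm across at its top) on the neck, 93 mm above the worktop; the cap goes over it.
- seal (a joint): How far the spring-backed rubber seal disc is pressed down, m: 0 free, about 0.0023 with the cap fully home, at most 0.0035; it pushes back 5 N per mm.
- stopwatch: Loose stopwatch, 65 x 58 x 14 mm, bystander.
- dust_brush: Loose brush, 47 x 153 x 14 mm, bystander.
- pen: Loose pen, 133 mm long, bystander.
- stone: Loose refacing stone, 32 x 72 x 22 mm, bystander.
- die: Loose round steel cutting die, 45 mm across, 48 mm tall, bystander.
- spanner: Loose small spanner, 131 mm long, bystander.
- tin: Loose round tin, 67 mm across, 33 mm tall, bystander.
Not all that is in view belongs to the job. What is shaped like the cap but yellow is not meant.

How it is judged:
By the outcome, as a careful person would: the job done as asked, in the order asked, and still so for the second after the job is handed in, with the robot touching nothing.
It also fails if it takes over 67 s, if anything falls off the work surface, if the arm or the gripper's body presses on something with over 40 N, if the wrist force passes 120 N, or if a joint passes its speed limit or range.

### The arm

A 6-joint arm with a two-finger parallel gripper is mounted at the origin on a cart in front of the work surface, level with it; the furniture and walls round the work are solid. World frame = base frame: x ahead of the robot, y to its left, z up, the work surface at z = 0. Lengths are in m, angles in rad, forces in N, time in s.
With the tool pointing down it reaches from about 0.35 to 0.775 m from the base axis. Payload 7.3 kg.
Tool frame: the origin (TCP) lies at the centre of the arm's flange, where the gripper is bolted on; the fingertips stand 178 mm ahead of it and the grasp point (between the pads) lies 159 mm ahead of it (tip_extent is the distance from the TCP to the fingertips, in m); z points along the fingers, y is the line along which they close (so a half turn about z gives the same grasp; the last joint's range is limited). The gripper opens to 92 mm and grips with 3 to 60 N. Pads are 19 mm wide; open, the fingers measure 130 mm over their backs; the gripper's body (75 mm by 190 mm) begins 47 mm behind the grasp point.
Start: joints at [0.958, 0.342, 1.524, -0, 1.275, -0.146], TCP at [0.236, 0.469, 0.405] pointing down, gripper open.
Joint ranges: [-2.53, 2.53], [-0.77, 2.02], [0.04, 2.7], [-1, 4.14], [0.28, 2.66], [-3.11, 3.11]. Speed limits (rad/s): [2.57, 2.57, 3.14, 3.14, 3.14, 3.14].

### API

Orientations are given as [roll, pitch, yaw] about the fixed x, y, z axes, in that order (R = Rz(yaw) Ry(pitch) Rx(roll)).
In Python, from cell import * gives the robot as it stands.
- The arm moves only by the tool arm_command, never from a script. Its arguments are lists of equal length, an entry for each row: "xyz": the shift along the world's x, y, z in mm, a list of three; "spin": the turn about the world's z in degrees. In form: {"xyz": [[tx, ty, tz], ...], "spin": [spin, ...]}. A call has 1 to 20 rows; each row shifts and turns the commanded pose from where the row before left it; what a row does not reach is not made up. A row lasts 1/10 s, in which the tool goes at most 50 mm and 8.59 degrees, less where a joint would pass 70% of its speed; a pose out of reach is approached as far as the arm can. A call with a gripper value outside its range is refused whole. "jaw" is the opening, from -1 (shut) to 1 (fully open), set as the call begins (left out, the last holds). The fingers move at their own pace and stop on an object; "squeeze" is the grip in N (left out, the last holds). Time passes only in rows, so rows that do not move let the fingers close. It gives the time, the measured TCP pose, the force, the opening and the grip force at its end, in the units of the state.
- observe(): the state, without advancing time (a new reading comes with each control period).
- read_camera(name): name is "scene" or "top"; returns a dict with "img" (400x640x3 uint8, red, green, blue), "depth" (400x640 float32, m along the optical axis (not along the pixel's ray), 0 where there is no reading), "fx", "fy", "cx", "cy" (pixels), "world_from_camera" (4x4, takes a point from camera to world coordinates). Camera axes: x right, y up, looking along -z (the intrinsics and any distortion apply to the point x, -y, -z); pixel columns grow to the right and rows downward; lengths in m; the calibration is good to about 2 mm. A picture is of the moment at which its call begins.
- hand_in(): hands the job in; it is judged then, once.
The state is a dict: "time": time; "qpos": joint angles; "qvel": joint speeds; "joint_efforts": joint torques, N m; "tool_pos": TCP position; "tool_rot": TCP orientation; "contact_force": force on the tool from outside, world axes, zero at the start; "torque": the same for the moment, N m; "opening": finger opening in m; "grip_force": force on a finger pad.
Only numpy, scipy, OpenCV 4.12 (cv2) and the standard library are available. Lean on these libraries where they do the work, as an engineer would, in place of code of your own. Each camera call takes 0.05 s, during which the arm holds its last target. There are 200 camera calls.

## Working session

There is one attempt and no reset: what is moved stays moved. The work goes in short steps, Python scripts to look and compute and a tool call to move; the robot and the scene stay as the last step left them, time stands still between calls to the robot, and variables do not carry over. Pictures are saved under pics/ and viewed, at most 10 in all, crops included, and the job is handed in when it is done.

Besides the shell and the picture viewer there is one more tool, called after ">>>" by a JSON object that holds its "fn" and its "kwargs". arm_command: Moves the arm, as the interface text tells. Its arguments: {"type":"object","properties":{"xyz":{"type":"array","items":{"type":"array","items":{"type":"number"}}},"spin":{"type":"array","items":{"type":"number"}},"jaw":{"type":"number"},"squeeze":{"type":"number"}},"required":["xyz","spin"]}

```bash
mkdir -p pics; cat > h.py <<'E'
from cell import *
import numpy as np, cv2
def snap(n):
    c=read_camera(n); return c
def save(c,f,box=None,s=1):
    im=c["img"][...,::-1]
    if box: x0,y0,x1,y1=box; im=im[y0:y1,x0:x1]
    cv2.imwrite(f,cv2.resize(im,None,fx=s,fy=s,interpolation=cv2.INTER_CUBIC))
def ray(c,u,v):
    T=c["world_from_camera"]; d=np.array([(u-c["cx"])/c["fx"],-(v-c["cy"])/c["fy"],-1.])
    return T[:3,3],T[:3,:3]@d
def onplane(c,u,v,z):
    o,d=ray(c,u,v); return o+d*(z-o[2])/d[2]
def cloud(c):
    v,u=np.mgrid[:400,:640]; D=c["depth"]
    P=np.stack([(u-c["cx"])/c["fx"]*D,-(v-c["cy"])/c["fy"]*D,-D],-1)
    T=c["world_from_camera"]; return P@T[:3,:3].T+T[:3,3]
E
python3 - <<'E'
from h import *
for n in("scene","top"):
    c=snap(n); save(c,f"pics/{n}0.png"); print(n,{k:(v if np.isscalar(v) else np.round(v,3).tolist()) for k,v in c.items() if k not in("img","depth")})
    P=cloud(c)
    print((c["depth"]>0).mean())
print(observe())
E
```

```text
scene {'fx': 443.9480197513055, 'fy': 443.9480197513055, 'cx': 319.1195275155904, 'cy': 205.89766246364377, 'world_from_camera': [[0.903, 0.276, -0.33, -0.033], [-0.43, 0.586, -0.687, -1.171], [0.004, 0.762, 0.647, 1.191], [0.0, 0.0, 0.0, 1.0]]}
0.98160546875
top {'fx': 434.7289583329483, 'fy': 434.7289583329483, 'cx': 322.84809393982204, 'cy': 199.24450296338438, 'world_from_camera': [[-0.022, 0.993, -0.116, 0.373], [-1.0, -0.021, 0.006, 0.014], [0.003, 0.116, 0.993, 1.534], [0.0, 0.0, 0.0, 1.0]]}
0.99590625
{'time': 0.1, 'qpos': array([ 9.57990774e-01,  3.42645171e-01,  1.52487692e+00, -2.90579038e-05,
        1.27538698e+00, -1.45954632e-01]), 'qvel': array([ 0.00097927, -0.00156008, -0.00323478,  0.00024354, -0.00106032,
       -0.00200291]), 'joint_efforts': array([ 9.79253055e-04, -4.32007062e+01, -2.44691670e+01,  7.18946778e-02,
        5.26417291e-02, -7.29627686e-05]), 'tool_pos': array([0.23619015, 0.46875007, 0.40413394]), 'tool_rot': array([-3.14028619e+00, -1.63963614e-04,  2.67475010e+00]), 'contact_force': array([ 0.02244092,  0.13510798, -0.29749917]), 'torque': array([ 0.01215308, -0.00663739,  0.00760093]), 'grip_force': 0.0, 'opening': 0.0918179005144536}
```

View pics/top0.png

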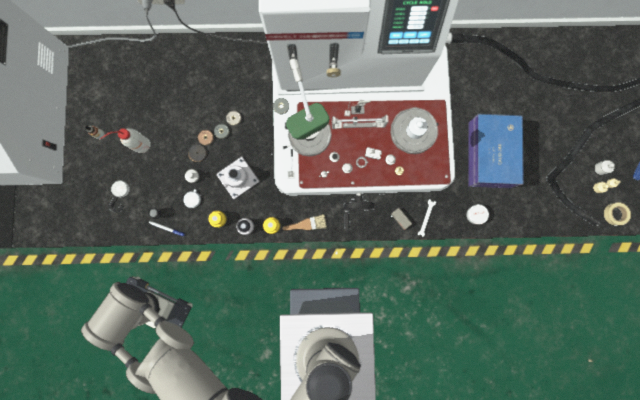

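View pics/scene0.png

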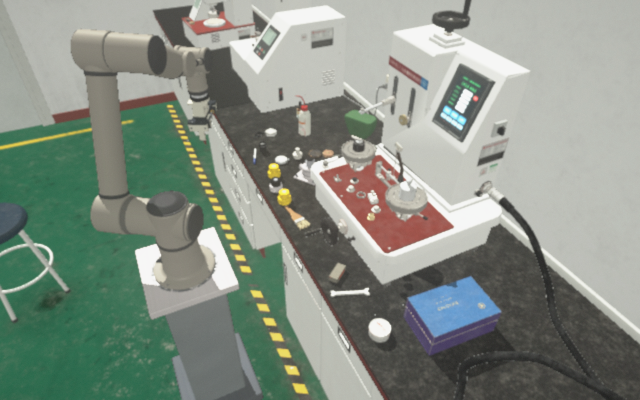

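The top view shows the pot at about (237,177). In the front row are two yellow cap shapes at (218,218) and (271,225), and one with a black knob at (245,226). White or metal round items are at (192,175), (192,199), (120,188) and (154,212). The black-knobbed one fits the cap, so I'll confirm it in an enlarged crop and measure.

```bash
python3 - <<'E'
from h import *
c=snap("top"); save(c,"pics/topc.png",(140,140,340,250),4)
P=cloud(c)
for n,(u,v) in dict(black=(245,226),y1=(218,218),y2=(271,225),pot=(237,177),w1=(192,175),w2=(192,199)).items():
    print(n,np.round(P[v,u],4), np.round(onplane(c,u,v,0.05),4))
    # top-surface blob near highest point
    W=P[v-16:v+17,u-16:u+17].reshape(-1,3); zt=np.percentile(W[:,2],98); print("  ztop",zt.round(4))
np.save("/tmp/P.npy",P)
E
```

```text
black [0.459  0.2724 0.0541] [0.4592 0.2731 0.05  ]
  ztop 0.0577
y1 [0.4879 0.3632 0.0589] [0.4886 0.3653 0.05  ]
  ztop 0.0579
y2 [0.4606 0.1843 0.0512] [0.4607 0.1845 0.05  ]
  ztop 0.0569
pot [0.6234 0.2941 0.0834] [0.6291 0.3006 0.05  ]
  ztop 0.097
w1 [0.6406 0.4579 0.0436] [0.6394 0.456  0.05  ]
  ztop 0.0492
w2 [0.5605 0.4661 0.0122] [0.5559 0.4549 0.05  ]
  ztop 0.0212
```

View pics/topc.png

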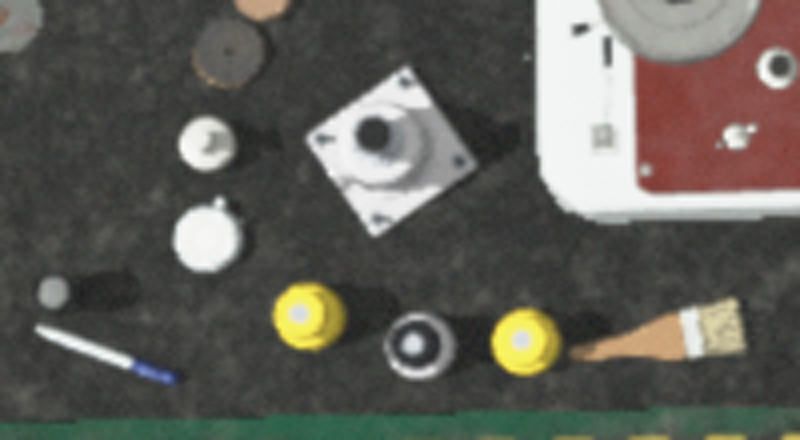

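The crop at (417,345) shows a silver skirt with a round black knob, which is full-image (244,226). That is the cap. The two at (309,316) and (526,341) are yellow all over, so they are decoys. The pot's black seal is at crop (374,132). Next I'll measure precisely in both views.

```bash
cat >> h.py <<'E'
def proj(c,p):
    T=np.linalg.inv(c["world_from_camera"]); q=T[:3,:3]@np.asarray(p)+T[:3,3]
    return np.array([c["cx"]+c["fx"]*q[0]/-q[2], c["cy"]-c["fy"]*q[1]/-q[2]])
def blob(m,uv):
    n,l,s,ce=cv2.connectedComponentsWithStats(m.astype(np.uint8))
    i=1+np.argmin(np.hypot(*(ce[1:]-uv).T)+1000*(s[1:,4]<4)); return ce[i],s[i],l==i
E
python3 - <<'E'
from h import *
T=snap("top");S=snap("scene")
cap0=[.459,.273,.052]; pot0=[.620,.295,.093]
for n,c in(("top",T),("scene",S)):
    hsv=cv2.cvtColor(c["img"],cv2.COLOR_RGB2HSV); P=cloud(c)
    # flange : bright & z<.02 ; seal dark
    pu=proj(c,pot0); g=hsv[...,2]
    v,u=np.mgrid[:400,:640]
    near=np.hypot(u-pu[0],v-pu[1])<9
    ce,s,_=blob(near&(g<110),pu); print(n,"seal",pu.round(1),ce.round(2),s,onplane(c,*ce,.093).round(4))
    cu=proj(c,cap0); print(n,"cap",cu.round(1))
    m=(P[...,2]>.038)&(P[...,2]<.07)&(np.hypot(P[...,0]-.459,P[...,1]-.273)<.04)
    ce,s,_=blob(m,cu); print(" knob depth",ce.round(2),s,onplane(c,*ce,.05).round(4))
    m=(P[...,2]>.008)&(P[...,2]<.07)&(np.hypot(P[...,0]-.459,P[...,1]-.273)<.042)
    ce,s,_=blob(m,cu); print(" whole",ce.round(2),s,onplane(c,*ce,.03).round(4))
    m=(P[...,2]>.086)&(P[...,2]<.11)&(np.hypot(P[...,0]-.62,P[...,1]-.295)<.04)
    ce,s,_=blob(m,pu); print(" seal depth",ce.round(2),s,onplane(c,*ce,.092).round(4))
    if n=="top":
        m=(g>95)&(np.hypot(P[...,0]-.62,P[...,1]-.295)<.09)
        ce,s,l=blob(m,pu); r=cv2.minAreaRect(np.argwhere(l)[:,::-1].astype(np.float32)); print(" flange",r,s,onplane(c,*r[0],.008).round(4))
    x,y=np.round(pu).astype(int); print(g[y-8:y+9,x-9:x+10])
    x,y=np.round(cu).astype(int); print(g[y-9:y+10,x-10:x+11])
save(S,"pics/sc.png",(230,120,350,210),6)
E
```

```text
top seal [236.2 177.5] [233.21 173.5 ] [229 170   9   8  56] [0.6339 0.305  0.093 ]
top cap [244.9 226. ]
 knob depth [242.89 225.92] [237 220  13  13 130] [0.4597 0.2803 0.05  ]
 whole [244.41 226.38] [237 217  16  19 210] [0.4591 0.2787 0.03  ]
 seal depth [232.32 173.81] [227 169  11  10  77] [0.6331 0.3082 0.092 ]
 flange ((236.88461303710938, 177.576904296875), (31.8952579498291, 32.44995880126953), 56.30992889404297) [217 157  42  42 962] [0.6343 0.3091 0.008 ]
[[240 231 192 126  80  69  65  66  86 122 148 160 158 159 157 158 146 134
  138]
 [236 219 153  86  60  56  60  59  57  75 114 140 142 151 156 161 152 142
  135]
 [231 192 120  72  60  56  60  59  56  59 100 131 140 150 156 161 155 147
  130]
 [233 177  93  59  59  58  60  59  57  60  90 125 136 140 154 159 157 146
  126]
 [237 192 103  60  61  58  60  61  59  62  90 125 141 136 147 157 159 149
  135]
 [237 206 131  74  59  63  57  60  61  67 101 128 138 136 151 159 158 150
  141]
 [235 218 167 103  69  65  60  58  68  84 112 130 130 134 151 158 162 149
  136]
 [237 216 192 162 127 102  88  86  95 111 121 131 135 139 152
[... 5135 characters left out ...]
4  82  76  72  75  81  95 107 100  83  73  71  82  89  78  76
   82  87  90]
 [ 89  86  84  87  88  75  71  72  75  75  74  70  71  75 106 121  84  76
   81  88  85]
 [ 90  88  91 120 136  96  71  68  70  69  70  69  69  73 111 133 102  81
   86  85  88]
 [ 88  89  99 158 193 140  79  68  68  69  68  67  68  76 119 149 127  91
   86  87  88]
 [ 86  90 109 194 235 210 120  75  71  67  71  71  78  98 137 163 140  94
   87  86  87]
 [ 84  86 101 174 231 234 202 127  93  91  92 101 124 145 162 166 140  97
   88  87  86]
 [ 88  89  95 139 197 219 216 176 153 148 151 156 167 175 176 167 147 113
  106 101  91]
 [ 90  90  95 127 167 181 187 185 178 177 174 176 177 175 179 200 214 195
  192 180 149]]
```

View pics/sc.png

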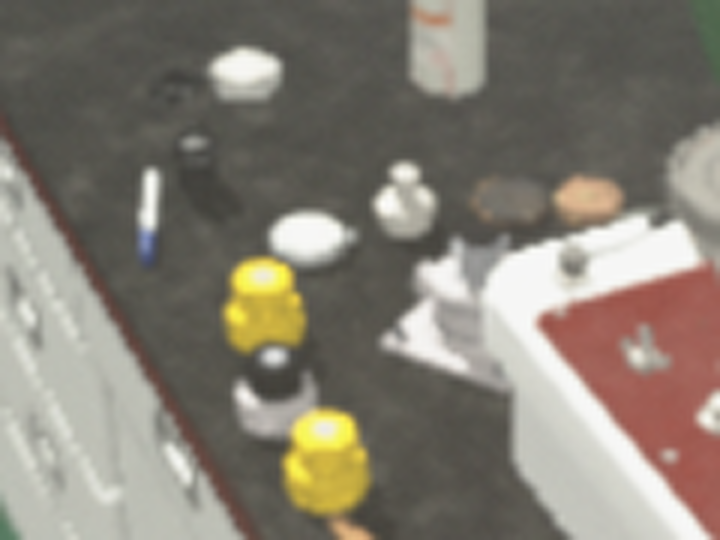

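```bash
python3 - <<'E'
from h import *
T=snap("top");S=snap("scene")
R={}
for n,c,uv in(("top",T,(243,225.7)),("scene",S,(275.3,179))):
    g=cv2.cvtColor(c["img"],cv2.COLOR_RGB2HSV); v,u=np.mgrid[:400,:640]
    m=(g[...,2]>125)&(g[...,1]<70)&(np.hypot(u-uv[0],v-uv[1])<4)
    w=np.where(m,g[...,2]-70.,0); ce=np.array([(w*u).sum(),(w*v).sum()])/w.sum()
    print(n,"dot",ce.round(2),m.sum(),onplane(c,*ce,.052).round(4)); R[n]=ray(c,*ce)
(a,d),(b,e)=R["top"],R["scene"]
d/=np.linalg.norm(d);e/=np.linalg.norm(e)
s=np.linalg.lstsq(np.c_[d,-e],b-a,rcond=None)[0]; p,q=a+d*s[0],b+e*s[1]; print("tri",p.round(4),q.round(4))
print("pot seal",onplane(T,232.3,173.5,.093).round(4))
# dark seal rim vertical extent
g=cv2.cvtColor(T["img"],cv2.COLOR_RGB2GRAY); print(g[164:184,228:238])
E
```

```text
top dot [242.83 225.48] 26 [0.461  0.2802 0.052 ]
scene dot [275.26 178.88] 14 [0.4555 0.2784 0.052 ]
tri [0.4612 0.2807 0.049 ] [0.4568 0.2822 0.049 ]
pot seal [0.6339 0.3081 0.093 ]
[[ 76 112 171 222 233 233 234 232 234 234]
 [146 182 217 230 233 226 221 219 222 221]
 [222 231 222 223 227 228 230 230 229 220]
 [234 235 231 233 235 234 235 237 238 239]
 [238 235 233 220 213 207 205 224 235 238]
 [238 224 197 155 131 122 123 160 205 221]
 [229 190 124  79  67  65  65  85 121 145]
 [216 151  86  56  57  57  56  57  75 109]
 [189 119  69  58  58  56  58  58  60  91]
 [177  94  62  56  57  59  57  59  58  86]
 [188  98  63  59  60  58  54  54  54  92]
 [203 127  67  57  58  58  61  58  60  97]
 [217 160 103  72  58  59  59  67  85 107]
 [214 189 158 124  99  89  84  93 106 118]
 [234 226 213 188 168 147 138 124 116 114]
 [239 235 227 223 218 208 188 157 145 139]
 [239 237 233 237 233 222 212 195 190 172]
 [240 239 238 238 237 228 224 222 213 207]
 [240 240 238 237 238 238 238 238 238 237]
 [230 237 238 238 239 239 240 238 239 236]]
```

The pot axis is at about (0.635, 0.3085) and the cap at about (0.459, 0.280); the two views disagree by a few mm. I'll grip the cap along x and then along y, which centres it and gives the camera offset.

>>> {"fn": "arm_command", "kwargs": {"xyz": [[22,-19,-8],[22,-19,-8],[22,-19,-8],[22,-19,-8],[22,-19,-8],[22,-19,-8],[23,-19,-8],[23,-19,-8],[23,-19,-8],[22,-18,-12],[0,0,0],[0,0,0]], "spin": [-6,-6,-6,-6,-6,-6,-6,-6,-6,-6,-3.2,0], "jaw": 0.4}}

```text
time: 1.55
tool_pos: [0.4598, 0.2792, 0.3202]
tool_rot: [-3.141, 0.0, 1.57]
contact_force: [-0.4, -0.1, -0.5]
opening: 0.0642
grip_force: 0.0
```

>>> {"fn": "arm_command", "kwargs": {"xyz": [[0,0,-25],[0,0,-25],[0,0,-25],[0,0,-15],[0,0,-10],[0,0,-8],[0,0,-4],[0,0,0],[0,0,0]], "spin": [0,0,0,0,0,0,0,0,0]}}

```text
time: 2.45
tool_pos: [0.4594, 0.28, 0.2093]
tool_rot: [3.14, -0.0, 1.572]
contact_force: [0.2, -0.0, -0.8]
opening: 0.0645
grip_force: 0.0
```

>>> {"fn": "arm_command", "kwargs": {"xyz": [[0,0,0],[0,0,0],[0,0,0],[0,0,0],[0,0,0],[0,0,0]], "spin": [0,0,0,0,0,0], "jaw": -1, "squeeze": 5}}

```text
time: 3.05
tool_pos: [0.4593, 0.2799, 0.2089]
tool_rot: [3.141, -0.0, 1.572]
contact_force: [-2.0, -0.4, 2.4]
opening: 0.0417
grip_force: 5.0
```

>>> {"fn": "arm_command", "kwargs": {"xyz": [[0,0,0],[0,0,0],[0,0,0],[0,0,0],[0,0,0],[0,0,0],[0,0,0],[0,0,0],[0,0,0],[0,0,0],[0,0,0],[0,0,0],[0,0,0],[0,0,0],[0,0,0],[0,0,0]], "spin": [0,0,0,8,8,8,8,8,8,8,8,8,8,10,0,0], "jaw": 0.4}}

```text
time: 4.65
tool_pos: [0.4592, 0.2798, 0.2087]
tool_rot: [3.142, -0.0, 3.114]
contact_force: [-0.2, 0.1, 0.1]
opening: 0.0641
grip_force: 0.0
```

>>> {"fn": "arm_command", "kwargs": {"xyz": [[0,0,0],[0,0,0],[0,0,0],[0,0,0],[0,0,0],[0,0,0]], "spin": [1.4,0,0,0,0,0], "jaw": -1}}

```text
time: 5.25
tool_pos: [0.4592, 0.2798, 0.2087]
tool_rot: [3.142, -0.0, -3.141]
contact_force: [-0.7, 0.0, -0.4]
opening: 0.0416
grip_force: 5.0
```

```bash
python3 - <<'E'
from h import *
P=np.load("/tmp/P.npy"); d=np.hypot(P[...,0]-.633,P[...,1]-.308)
for r in(.1,.12,.14,.16,.18): 
    m=(d<r)&(d>.05)&(P[...,2]>.06); print(r,m.sum(),P[m][:,2].max() if m.any() else 0, P[m].mean(0) if m.any() else 0)
E
```

```text
0.1 0 0 0
0.12 0 0 0
0.14 0 0 0
0.16 95 0.18930832677319942 [0.63106266 0.16254658 0.17173964]
0.18 391 0.19315599898245206 [0.63721101 0.15074435 0.17839482]
```

>>> {"fn": "arm_command", "kwargs": {"xyz": [[0,0,0],[0,0,10],[0,0,20],[0,0,25],[0,0,25],[0,0,25],[0,0,11],[0,0,0],[0,0,0]], "spin": [0,0,0,0,0,0,0,0,0], "squeeze": 30}}

```text
time: 6.15
tool_pos: [0.4589, 0.2797, 0.324]
tool_rot: [-3.141, -0.001, -3.141]
contact_force: [-0.7, 0.1, -1.8]
opening: 0.0412
grip_force: 30.0
```

>>> {"fn": "arm_command", "kwargs": {"xyz": [[10,2,0],[15,2,0],[15,3,0],[15,3,0],[15,3,0],[15,3,0],[15,3,0],[15,3,0],[15,2,0],[15,2,0],[15,1,0],[10,1,0],[4,0,0],[0,0,0],[0,0,0]], "spin": [-5,-5,-5,-5,-5,-5,-5,-5,-5,-5,-5,-5,0,0,0]}}

```text
time: 7.65
tool_pos: [0.6328, 0.3078, 0.3238]
tool_rot: [-3.14, -0.0, 2.097]
contact_force: [-0.6, -0.6, -1.0]
opening: 0.0412
grip_force: 30.0
```

```bash
python3 - <<'E'
from h import *
o=observe(); print(o["tool_pos"],o["tool_rot"],o["qpos"],o["contact_force"],o["torque"])
S=snap("scene"); save(S,"pics/s2.png",(270,100,350,190),6)
T=snap("top"); save(T,"pics/t2.png",(190,130,290,210),6)
E
```

```text
[0.63284606 0.30782192 0.32380115] [-3.13986429e+00 -3.98027027e-04  2.09697490e+00] [ 3.43922648e-01  7.39747221e-01  1.06411868e+00  8.03086525e-05
  1.33949864e+00 -1.82274749e-01] [-0.62825254 -0.55535407 -1.02585813] [-0.09920912  0.07240151 -0.00680554]
```

View pics/s2.png

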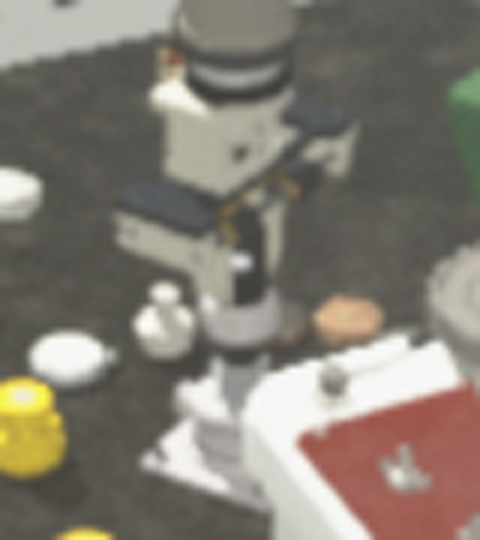

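The view shows the cap skirt (crop 243,315) straight above the neck (243,375), aligned side to side. I'll lower it gently, feeling for contact.

>>> {"fn": "arm_command", "kwargs": {"xyz": [[0,0,-8],[0,0,-8],[0,0,-5],[0,0,-3],[0,0,-2],[0,0,-2],[0,0,0]], "spin": [0,0,0,0,0,0,0]}}

```text
time: 8.45
tool_pos: [0.6332, 0.3078, 0.2966]
tool_rot: [-3.141, -0.0, 2.095]
contact_force: [-1.0, -0.7, -0.9]
opening: 0.0411
grip_force: 30.0
```

>>> {"fn": "arm_command", "kwargs": {"xyz": [[0,0,-1.5],[0,0,-1.5],[0,0,0]], "spin": [0,0,0]}}

```text
time: 8.75
tool_pos: [0.6332, 0.3078, 0.2936]
tool_rot: [-3.141, -0.0, 2.095]
contact_force: [-0.8, -0.3, -1.2]
opening: 0.0411
grip_force: 30.0
```

>>> {"fn": "arm_command", "kwargs": {"xyz": [[0,0,-1.5],[0,0,-1.5],[0,0,0]], "spin": [0,0,0]}}

```text
time: 9.05
tool_pos: [0.6331, 0.3078, 0.2903]
tool_rot: [-3.141, -0.0, 2.095]
contact_force: [-0.2, -1.0, -1.2]
opening: 0.0415
grip_force: 30.0
```

>>> {"fn": "arm_command", "kwargs": {"xyz": [[0,0,-1],[0,0,0]], "spin": [0,0]}}

```text
time: 9.25
tool_pos: [0.6331, 0.3078, 0.2895]
tool_rot: [-3.141, -0.0, 2.095]
contact_force: [-1.8, -0.6, -0.4]
opening: 0.0414
grip_force: 30.0
```

>>> {"fn": "arm_command", "kwargs": {"xyz": [[0,0,-1],[0,0,0]], "spin": [0,0]}}

```text
time: 9.45
tool_pos: [0.633, 0.3079, 0.289]
tool_rot: [-3.141, -0.0, 2.095]
contact_force: [-3.1, -0.4, 1.4]
opening: 0.041
grip_force: 30.0
```

>>> {"fn": "arm_command", "kwargs": {"xyz": [[0,0,-1],[0,0,0]], "spin": [0,0]}}

```text
time: 9.65
tool_pos: [0.633, 0.3079, 0.2888]
tool_rot: [3.141, -0.0, 2.095]
contact_force: [-4.9, -0.6, 6.4]
opening: 0.041
grip_force: 30.0
```

>>> {"fn": "arm_command", "kwargs": {"xyz": [[-0.7,0,0],[0,0,0]], "spin": [0,0]}}

```text
time: 9.85
tool_pos: [0.6326, 0.3079, 0.2888]
tool_rot: [3.14, 0.0, 2.095]
contact_force: [-3.1, -1.3, 5.5]
opening: 0.0415
grip_force: 30.0
```

>>> {"fn": "arm_command", "kwargs": {"xyz": [[-0.7,0,0],[0,0,0]], "spin": [0,0]}}

```text
time: 10.05
tool_pos: [0.6322, 0.3079, 0.2887]
tool_rot: [3.139, 0.001, 2.095]
contact_force: [-1.2, 0.5, 5.7]
opening: 0.0414
grip_force: 30.0
```

>>> {"fn": "arm_command", "kwargs": {"xyz": [[0,0,0],[0,0,0],[0,0,0]], "spin": [4,4,4]}}

```text
time: 10.35
tool_pos: [0.632, 0.3076, 0.2886]
tool_rot: [3.141, 0.001, 2.307]
contact_force: [-2.9, -3.1, 5.3]
opening: 0.0413
grip_force: 30.0
```

>>> {"fn": "arm_command", "kwargs": {"xyz": [[0,0,0],[0,0,0],[0,0,0]], "spin": [4,4,4]}}

```text
time: 10.65
tool_pos: [0.632, 0.3071, 0.2869]
tool_rot: [-3.14, 0.0, 2.517]
contact_force: [-1.4, -3.3, -0.4]
opening: 0.0411
grip_force: 30.0
```

The upward force vanished and z fell, so the lugs have probably come off the ridge ends. I'll follow down gently.

>>> {"fn": "arm_command", "kwargs": {"xyz": [[0,-0.5,-1],[0,0,-1],[0,0,0]], "spin": [0,0,0]}}

```text
time: 10.95
tool_pos: [0.632, 0.307, 0.2858]
tool_rot: [-3.141, 0.001, 2.513]
contact_force: [-1.1, -3.5, 1.8]
opening: 0.0412
grip_force: 30.0
```

>>> {"fn": "arm_command", "kwargs": {"xyz": [[0,0,-1],[0,0,-1],[0,0,0]], "spin": [0,0,0]}}

```text
time: 11.25
tool_pos: [0.632, 0.3068, 0.2834]
tool_rot: [-3.141, 0.001, 2.513]
contact_force: [0.7, -5.0, -2.2]
opening: 0.041
grip_force: 30.0
```

>>> {"fn": "arm_command", "kwargs": {"xyz": [[0,-0.7,-0.5],[0,0,-0.5],[0,0,0]], "spin": [0,0,0]}}

```text
time: 11.55
tool_pos: [0.6319, 0.3064, 0.2825]
tool_rot: [-3.141, 0.0, 2.514]
contact_force: [-0.2, -4.4, 0.2]
opening: 0.0414
grip_force: 30.0
```

>>> {"fn": "arm_command", "kwargs": {"xyz": [[0,0,-0.5],[0,0,-0.5],[0,0,0]], "spin": [0,0,0]}}

```text
time: 11.85
tool_pos: [0.6319, 0.3065, 0.2818]
tool_rot: [-3.141, 0.0, 2.514]
contact_force: [-0.9, -5.6, 1.3]
opening: 0.0409
grip_force: 30.0
```

The rim is at about 73 mm and the seal has just begun to push back, so the lugs are in the thread start. I'll trim the sideways load, then screw clockwise while following the pitch.

>>> {"fn": "arm_command", "kwargs": {"xyz": [[0,-0.7,-0.2],[0,-0.5,0],[0,0,0]], "spin": [0,0,0]}}

```text
time: 12.15
tool_pos: [0.6319, 0.3057, 0.2816]
tool_rot: [3.141, -0.0, 2.514]
contact_force: [-0.4, -1.9, 0.4]
opening: 0.0416
grip_force: 30.0
```

>>> {"fn": "arm_command", "kwargs": {"xyz": [[0,0,-0.1],[0,0,-0.1],[0,0,-0.1],[0,0,-0.1],[0,0,0]], "spin": [-4,-4,-4,-4,0]}}

```text
time: 12.65
tool_pos: [0.6318, 0.3061, 0.2813]
tool_rot: [3.14, -0.001, 2.235]
contact_force: [0.1, 0.4, 0.6]
opening: 0.041
grip_force: 30.0
```

```bash
python3 -c "
from h import *
o=observe(); print(o['tool_pos'],o['tool_rot'],o['contact_force'],o['torque'])"
```

```text
[0.63180284 0.30607372 0.2813352 ] [ 3.14013878e+00 -6.15902806e-04  2.23467317e+00] [0.07249721 0.36750522 0.61268492] [-0.03838375 -0.05002741  0.03928953]
```

>>> {"fn": "arm_command", "kwargs": {"xyz": [[0,0,-0.1],[0,0,-0.1],[0,0,-0.1],[0,0,-0.15],[0,0,-0.15],[0,0,-0.15],[0,0,0]], "spin": [-4,-4,-4,-4,-4,-4,0]}}

```text
time: 13.35
tool_pos: [0.6319, 0.306, 0.281]
tool_rot: [3.14, -0.001, 1.817]
contact_force: [-0.5, 0.2, 1.9]
opening: 0.0415
grip_force: 30.0
```

```bash
python3 -c "
from h import *
o=observe(); print(o['tool_pos'],o['tool_rot'],o['contact_force'],o['torque'])"
```

```text
[0.63185844 0.30600768 0.28095542] [ 3.14003090e+00 -1.04248158e-03  1.81740087e+00] [-0.49943853  0.2297924   1.8777452 ] [ 0.01619728  0.0206466  -0.02223781]
```

>>> {"fn": "arm_command", "kwargs": {"xyz": [[0,0,-0.2],[0,0,-0.2],[0,0,-0.2],[0,0,-0.2],[0,0,-0.2],[0,0,0]], "spin": [-4,-4,-4,-4,-4,0]}}

```text
time: 13.95
tool_pos: [0.632, 0.3059, 0.2804]
tool_rot: [3.14, -0.002, 1.469]
contact_force: [-0.4, 0.6, 5.7]
opening: 0.0411
grip_force: 30.0
```

```bash
python3 -c "
from h import *
o=observe(); print(o['tool_pos'],o['tool_rot'],o['contact_force'],o['torque'])"
```

```text
[0.63197378 0.30590474 0.28041526] [ 3.13977254e+00 -1.54595018e-03  1.46921321e+00] [-0.42140447  0.59691185  5.74079459] [-0.04769893  0.12598156 -0.01066817]
```

>>> {"fn": "arm_command", "kwargs": {"xyz": [[0,0,-0.3],[0,0,-0.3],[0,0,-0.3],[0,0,-0.2],[0,0,0]], "spin": [-4,-4,-4,-3,0]}}

```text
time: 14.45
tool_pos: [0.6321, 0.3059, 0.2799]
tool_rot: [3.139, -0.003, 1.208]
contact_force: [-0.2, 0.4, 7.6]
opening: 0.0413
grip_force: 30.0
```

```bash
python3 -c "
from h import *
o=observe(); print(o['tool_pos'],o['tool_rot'],o['contact_force'],o['torque'])"
```

```text
[0.6321158  0.30586496 0.27994513] [ 3.13940764e+00 -2.51912920e-03  1.20801802e+00] [-0.1528134   0.38686142  7.55132899] [-0.12738502  0.12044891  0.0002986 ]
```

>>> {"fn": "arm_command", "kwargs": {"xyz": [[0,0,-0.3],[0,0,-0.2],[0,0,0]], "spin": [-3,-3,0]}}

```text
time: 14.75
tool_pos: [0.6322, 0.3059, 0.2797]
tool_rot: [3.139, -0.003, 1.103]
contact_force: [0.1, -0.1, 8.2]
opening: 0.0409
grip_force: 30.0
```

```bash
python3 -c "
from h import *
o=observe(); print(o['tool_pos'],o['tool_rot'],o['contact_force'],o['torque'])"
```

```text
[0.63215741 0.30587224 0.27971584] [ 3.13937023e+00 -3.05955071e-03  1.10332483e+00] [ 0.08961836 -0.07813469  8.2261466 ] [-0.10162816  0.18833852 -0.02362288]
```

>>> {"fn": "arm_command", "kwargs": {"xyz": [[0,0,-0.2],[0,0,-0.1],[0,0,0]], "spin": [-2,-2,0]}}

```text
time: 15.05
tool_pos: [0.6322, 0.3059, 0.2796]
tool_rot: [3.139, -0.003, 1.034]
contact_force: [-0.1, 0.2, 9.0]
opening: 0.0411
grip_force: 30.0
```

```bash
python3 -c "
from h import *
o=observe(); print(o['tool_pos'],o['tool_rot'],o['contact_force'],o['torque'])"
```

```text
[0.63220893 0.30586624 0.27958902] [ 3.13932525 -0.00342799  1.03401517] [-0.07628168  0.20575491  8.97102156] [-0.17276189  0.15483138 -0.01921015]
```

>>> {"fn": "arm_command", "kwargs": {"xyz": [[0,0,-0.1],[0,0,-0.1],[0,0,0]], "spin": [-2,-2,0]}}

```text
time: 15.35
tool_pos: [0.6322, 0.3058, 0.2794]
tool_rot: [3.14, -0.003, 0.964]
contact_force: [-0.8, -0.7, 10.1]
opening: 0.0409
grip_force: 30.0
```

```bash
python3 -c "
from h import *
o=observe(); print(o['tool_pos'],o['tool_rot'],o['contact_force'],o['torque'])"
```

```text
[0.63219674 0.30582508 0.27939649] [ 3.13957183 -0.00337845  0.96430118] [-0.77078666 -0.67589024 10.09984999] [-0.14937665  0.1894984  -0.04468485]
```

>>> {"fn": "arm_command", "kwargs": {"xyz": [[0,0,0],[0,0,0]], "spin": [-2,0]}}

```text
time: 15.55
tool_pos: [0.6321, 0.3058, 0.2794]
tool_rot: [3.14, -0.003, 0.93]
contact_force: [-1.0, -1.5, 9.8]
opening: 0.0412
grip_force: 30.0
```

```bash
python3 -c "
from h import *
o=observe(); print(o['tool_pos'],o['tool_rot'],o['contact_force'],o['torque'])"
```

```text
[0.63207964 0.30576097 0.27935956] [ 3.13980748e+00 -2.86842316e-03  9.29704439e-01] [-1.01793997 -1.52031148  9.77186572] [-0.30985084  0.35677794  0.12094954]
```

>>> {"fn": "arm_command", "kwargs": {"xyz": [[0,0,0],[0,0,0]], "spin": [-1.5,0]}}

```text
time: 15.75
tool_pos: [0.6321, 0.3056, 0.2793]
tool_rot: [3.14, -0.002, 0.904]
contact_force: [-0.0, -0.9, 9.7]
opening: 0.0415
grip_force: 30.0
```

```bash
python3 -c "
from h import *
o=observe(); print(o['tool_pos'],o['tool_rot'],o['contact_force'],o['torque'])"
```

```text
[0.63206753 0.30564027 0.27930192] [ 3.13978806e+00 -2.47192244e-03  9.04119318e-01] [-0.04629252 -0.94348388  9.67066671] [-0.38015104  0.33807279  0.34717831]
```

>>> {"fn": "arm_command", "kwargs": {"xyz": [[0,0,0],[0,0,0]], "spin": [-1.5,0]}}

```text
time: 15.95
tool_pos: [0.6321, 0.3056, 0.2793]
tool_rot: [3.14, -0.002, 0.879]
contact_force: [-1.1, -3.0, 9.0]
opening: 0.0409
grip_force: 30.0
```

```bash
python3 -c "
from h import *
o=observe(); print(o['tool_pos'],o['tool_rot'],o['contact_force'],o['torque'])"
```

```text
[0.63206081 0.30559265 0.27931792] [ 3.13951246e+00 -2.25593293e-03  8.78566472e-01] [-1.05808731 -3.01205061  9.01116089] [-0.53163376  0.37754603  0.65539263]
```

The moment climbed steeply from 0.12 to 0.65 N m at about 93° of turn with the rim at about 70.6 mm, so the cap is on its stops. I'll ease the load, release and rise.

>>> {"fn": "arm_command", "kwargs": {"xyz": [[0,0,0.6],[0,0,0.6],[0,0,0]], "spin": [1,1,0]}}

```text
time: 16.25
tool_pos: [0.6321, 0.3055, 0.2794]
tool_rot: [3.14, -0.002, 0.912]
contact_force: [0.5, -1.5, 6.7]
opening: 0.0412
grip_force: 30.0
```

>>> {"fn": "arm_command", "kwargs": {"xyz": [[0,0,0],[0,0,0],[0,0,0],[0,0,0],[0,0,0]], "spin": [0,0,0,0,0], "jaw": 0.4}}

```text
time: 16.75
tool_pos: [0.6318, 0.3055, 0.2781]
tool_rot: [-3.141, 0.0, 0.909]
contact_force: [0.5, 0.2, 0.4]
opening: 0.0641
grip_force: 0.0
```

>>> {"fn": "arm_command", "kwargs": {"xyz": [[0,0,5],[0,0,10],[0,0,20],[0,0,30],[0,0,30],[0,0,25],[-20,0,0],[-40,0,0],[-40,0,0],[-40,0,0],[-40,0,0],[0,0,0],[0,0,0]], "spin": [0,0,0,0,0,0,0,0,0,0,0,0,0]}}

```text
time: 18.05
tool_pos: [0.4515, 0.3056, 0.4001]
tool_rot: [3.14, -0.002, 0.909]
contact_force: [-0.1, 0.1, -0.9]
opening: 0.0644
grip_force: 0.0
```

```bash
python3 - <<'E'
from h import *
S=snap("scene"); save(S,"pics/s3.png",(240,100,360,190),6)
T=snap("top"); save(T,"pics/t3.png",(140,120,340,250),4)
P=cloud(T); m=(np.hypot(P[...,0]-.632,P[...,1]-.3057)<.06)&(P[...,2]<.2); W=P[m]
print(np.sort(W[:,2])[-20:].round(4)); print(observe()["tool_pos"],observe()["contact_force"])
k=W[W[:,2]>.112]; print(len(k),k.mean(0))
E
```

```text
[0.1275 0.1276 0.1277 0.1277 0.1278 0.1278 0.1278 0.1279 0.1279 0.1283
 0.1284 0.1286 0.1288 0.1291 0.1292 0.1298 0.1302 0.1305 0.1318 0.1325]
[0.45277785 0.30549207 0.39935101] [0.26837195 0.02593407 0.18744679]
138 [0.63301338 0.30768287 0.12397248]
```

View pics/s3.png

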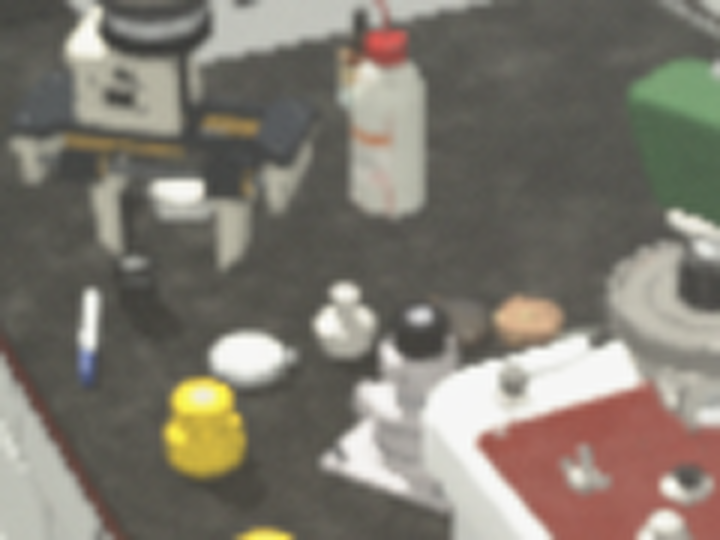

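View pics/t3.png

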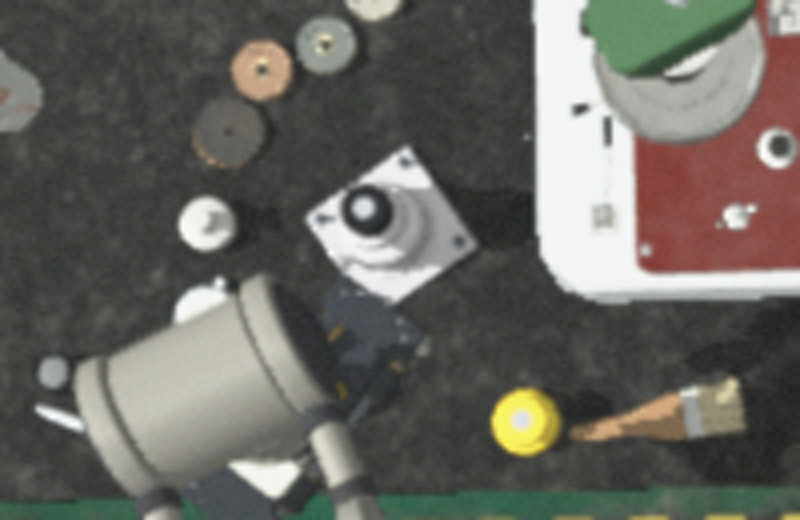

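Both views show the cap upright on the pot (top crop 367,209; scene crop 420,340). The bystanders in view stand as before, and the gripper is clear. Rim height, 93° of turn and seal force all agree with fully home, so I'm handing in.

```bash
python3 -c "
from cell import *
print(hand_in())"
```

```text
the job is handed in; nothing more can be done
None
```

The cap is screwed fully home on the pot: it clicked into its thread start after about 24° anticlockwise, then met its stops after about 93° clockwise. I then let go, moved the gripper clear and handed the job in at about 18 s; no verdict was returned.

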